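Seat an opened phone in a cam-lever clamp and lock it with one finger

ROBOT

A 6-joint arm with a two-finger parallel gripper is mounted at the origin on a cart in front of the work surface, level with it; the furniture and walls round the work are solid. World frame = base frame: x ahead of the robot, y to its left, z up, the work surface at z = 0. Lengths are in m, angles in rad, forces in N, time in s.
With the tool pointing down it reaches from about 0.35 to 0.975 m from the base axis. Payload 4.9 kg.
Tool frame: the origin (TCP) lies at the very end of the fingers, on their centre line; the grasp point (between the pads) lies 19 mm behind it; z points along the fingers, y is the line along which they close (so a half turn about z gives the same grasp; the last joint's range is limited). The gripper opens to 85 mm and grips with 20 to 120 N. Pads are 22 mm wide; open, the fingers measure 114 mm over their backs; the gripper's body (76 mm by 85 mm) begins 54 mm behind the grasp point. The pads swing forward as they close: fully open they stand 13 mm farther back than shut.
Start: joints at [1.025, 0.053, 1.613, -0, 1.476, -0.119], TCP at [0.259, 0.569, 0.231] pointing down, gripper open.
Joint ranges: [-3.01, 3.01], [-1.01, 2.22], [0.06, 2.58], [-1.02, 4.17], [0.09, 2.62], [-3.14, 3.14]. Speed limits (rad/s): [2.57, 2.57, 3.14, 3.14, 3.14, 3.14].

INTERFACE

Orientations are given as a unit quaternion [w, x, y, z].
In Python, from plant import manip gives the robot as it stands.
- The arm moves only by the tool play_rows, never from a script. Its argument "series" is a list that holds one entry, the list of rows, each a list of 7 numbers: the shift along the world's x, y, z in m, then the turn, a rotation vector about the world's x, y, z in degrees, then the opening, from 0 (shut) to 1 (fully open). In form: [[[dx, dy, dz, rx, ry, rz, grip], ...]]. A call has 1 to 10 rows; each row shifts and turns the commanded pose from where the row before left it; what a row does not reach is not made up. A row lasts 1/10 s, in which the tool goes at most 50 mm and 8.59 degrees, less where a joint would pass 70% of its speed; a pose out of reach is approached as far as the arm can. A call with a gripper value outside its range is refused whole. The fingers move at their own pace and stop on an object; the grip force is fixed at half the most. Time passes only in rows, so rows that do not move let the fingers close. It gives the time, the measured TCP pose, the force, the opening and the grip force at its end, in the units of the state.
- manip.state(): the state, without advancing time (a new reading comes with each control period).
- manip.grab_frame(name): name is "side" or "top" or "wrist"; returns a dict with "frame" (400x640x3 uint8, blue, green, red), "mtx" (3x3 intrinsics, pixels), "R" (3x3) and "t" (3): a world point X has camera coordinates R X + t. Camera axes: x right, y down, z forward; pixel columns grow to the right and rows downward; lengths in m; the calibration is good to about 2 mm. A picture is of the moment at which its call begins. There is no depth.
- manip.job_done(): hands the job in; it is judged then, once.
The state is a dict: "time": time; "joint_pos": joint angles; "joint_vel": joint speeds; "joint_efforts": joint torques, N m; "tool_pos": TCP position; "tool_rot": TCP orientation; "contact_force": force on the tool from outside, world axes, zero at the start; "ft_torque": the same for the moment, N m; "gripper_width": opening from 0.0 (shut) to 1.0 (fully open); "grasp_force": force on a finger pad.
Only numpy, scipy, OpenCV 4.12 (cv2) and the standard library are available. Lean on these libraries where they do the work, as an engineer would, in place of code of your own. Each camera call takes 0.05 s, during which the arm holds its last target. There are 200 camera calls.

TASK

The opened phone lies loose between the jaws of the aluminium phone clamp, short of the clamp's end stop. With a fingertip, slide the phone along its strips until its end is home against the end stop; then put one finger to the clamp's cam lever and push it round as far as it goes, so that the jaws hold the phone there. Only push: pick nothing up, and leave the tools and jars around the clamp where they are.

Things in the scene. Friction and masses are not known exactly. Their poses are not given: they have to be found in the camera images.
- phone_clamp: Phone clamp, fixed to the bench: aluminium base plate 136 x 190 x 8 mm on feet, its top 12 mm above the bench, spanning x -72..+64, y -95..+95 mm from the origin, which lies on the bench under its middle. +x points away from the robot (turned up to 0.35 rad either way), +y to the robot's left. The plate's -y end is open. Bars on it stand 30 mm above the bench
- end_stop (a point): Middle of the face of the end stop bar across the clamp's +y end, at x = +16, y = +70 mm of the clamp, 19 mm above the bench. The phone is home when its end touches this face. Same axes as the clamp
- rear_jaw (a point): Middle of the gripping face of the fixed rear jaw bar, which runs along the clamp's y: x = +45, y = +18 mm of the clamp, 19 mm above the bench; the bar covers y -30 to +66 mm, as does the front jaw facing it
- phone_body: Opened phone, circuit board showing: dark flat slab 122 x 58 mm, 6 mm thick at the edges, 0.12 kg, carried 19 mm above the bench by two strips 7 mm high (bare plate between, clamp x -2..+33); its free end sticks out of the jaws at the clamp's -y. Origin: centre of its underside; own +x (long axis) points to the end stop. Starts 15 to 45 mm short of it, about 5 mm of play between the jaws
- cam_lever (a joint): Angle of the cam lever about its upright pivot (rad): 0 = open, sticking straight out over the clamp's front edge (clamp's -x); it grows clockwise seen from above; 1.57 = fully closed, lying along the clamp's front towards its +y. Starts at 0 to 0.35. Takes about 0.1 to 0.15 N m and stays where it is left; its eccentric moves the front jaw in by 5 mm per rad
- lever_pivot (a point): The lever's pivot axis, at x = -61, y = +18 mm of the clamp, 26 mm above the bench; the bolt head there stands to 38 mm
- lever_grip (a point): Middle of the lever's black plastic grip, on its axis, 72 mm from the pivot, 26 mm above the bench. The grip is round, 13 to 17 mm thick (about 18 to 34 mm above the bench), from 42 to 93 mm from the pivot; nearer the pivot the arm is a steel bar 11 mm wide
- stop_pin (a point): Top of the steel pin (7 mm thick, standing on the plate to 24 mm above the bench) beside which the closed lever comes to rest, at x = -51, y = +70 mm of the clamp
- clamp_jaw: Sliding front jaw, an aluminium bar 95 mm long along the clamp's y, moved along the clamp's x by the lever only. Its rubber-faced pad is sprung (up to 4 mm of give) and presses the phone against the rear jaw with 5 to 9 N once the lever is closed. Origin: middle of the bar's inner side, on the plate, at x = -29 mm (open) to -21 mm (closed), y = +18 mm of the clamp
- side_cutters: Side cutters with red handles, 44 x 108 x 10 mm, lying behind the clamp; leave alone. Origin: centre of the underside
- driver_blue: Small blue precision screwdriver, 10 x 120 x 10 mm, lying near the bench edge in front of the clamp on the left; leave alone. Origin: centre of the underside
- tweezers_steel: Steel tweezers, 15 x 136 x 9 mm, lying to the left of the clamp; leave alone. Origin: centre of the underside
- solder_spool: Solder spool with blue flanges, 48 mm across, 36 mm high, standing behind the clamp to the right; leave alone. Origin: centre of the underside
- flux_jar: White jar with a screw cap, 43 mm across, 36 mm high, standing behind the clamp on the left; leave alone. Origin: centre of the underside
- tape_black: Small roll of black tape lying flat, 53 mm across, 19 mm high, on the mat to the right of the clamp; leave alone. Origin: centre of the underside

How it is judged:
By the outcome, as a careful person would: the job done as asked, in the order asked, and still so for the second after the job is handed in, with the robot touching nothing.
It also fails if it takes over 42 s, if anything falls off the work surface, if the arm or the gripper's body presses on something with over 40 N, if the wrist force passes 120 N, or if a joint passes its speed limit or range.

## Working session

There is one attempt and no reset: what is moved stays moved. The work goes in short steps, Python scripts to look and compute and a tool call to move; the robot and the scene stay as the last step left them, time stands still between calls to the robot, and variables do not carry over. Pictures are saved under pics/ and viewed, at most 10 in all, crops included, and the job is handed in when it is done.

Besides the shell and the picture viewer there is one more tool, called after "Request:" by a JSON object that holds its "name" and its "arguments". play_rows: Moves the arm, as the interface text tells. Its arguments: {"type":"object","properties":{"series":{"type":"array"}},"required":["series"]}

```bash
mkdir -p pics; python3 - <<'E'
from plant import manip
import cv2,numpy as np
for n in ("top","side"):
    f=manip.grab_frame(n); cv2.imwrite(f"pics/{n}0.png",f["frame"]); np.savez(f"{n}0.npz",**f)
    print(n,f["mtx"].round(1).tolist(),f["R"].round(3).tolist(),f["t"].round(3).tolist())
s=manip.state();print(s)
E
```

```text
top [[513.4, 0.0, 315.2], [0.0, 513.4, 194.4], [0.0, 0.0, 1.0]] [[-0.017, -1.0, -0.008], [-0.99, 0.018, -0.138], [0.138, 0.006, -0.99]] [-0.005, 0.605, 1.027]
side [[437.9, 0.0, 314.3], [0.0, 437.9, 201.7], [0.0, 0.0, 1.0]] [[0.904, -0.428, -0.001], [-0.238, -0.5, -0.833], [0.356, 0.753, -0.554]] [-0.565, 0.186, 0.724]
{'time': 0.1, 'joint_pos': array([ 1.02499491e+00,  5.33343687e-02,  1.61416180e+00,  1.95746943e-06,
        1.47598817e+00, -1.19018240e-01]), 'joint_vel': array([-0.00032014, -0.00027833, -0.00410798, -0.00079783, -0.00149394,
        0.00063028]), 'joint_efforts': array([ 4.60406427e-04, -3.94899201e+01, -3.71366107e+01, -1.65447309e-04,
        3.82262937e-03,  1.72535420e-05]), 'tool_pos': array([0.25843079, 0.56845017, 0.23015591]), 'tool_rot': array([-3.09570998e-04,  2.11775769e-01,  9.77317824e-01, -8.93750754e-04]), 'contact_force': array([-0.09518199,  0.4934004 , -1.07111024]), 'ft_torque': array([ 0.01618568, -0.01047874, -0.05450234]), 'grasp_force': 0.0, 'gripper_width': 0.9934273114483129}
```

View pics/top0.png

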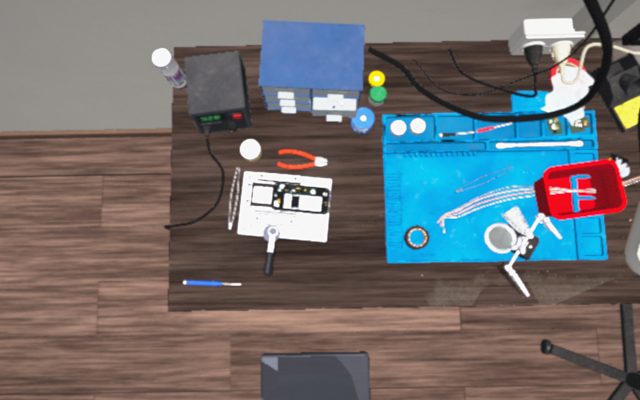

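View pics/side0.png

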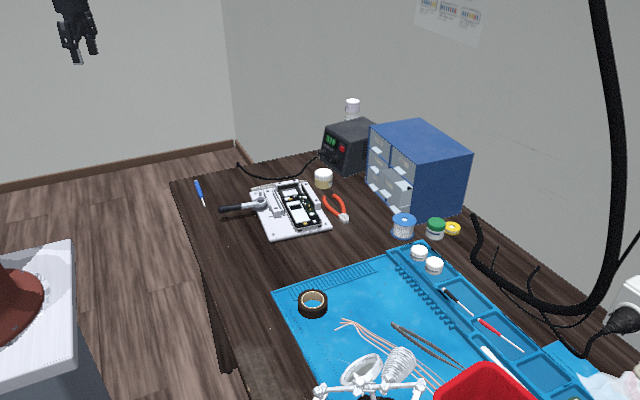

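The top view shows the clamp at about (240–333, 172–242), with the lever pointing down from pivot (272,232) to its grip end (268,272). The phone spans about (250–330, 182–213). I'll take an enlarged crop next.

```bash
cat > h.py <<'E'
import numpy as np,cv2
def ray(f,px,z):
    d=f["R"].T@np.linalg.solve(f["mtx"],[px[0],px[1],1.]); c=-f["R"].T@f["t"]
    return c+d*(z-c[2])/d[2]
def proj(f,X):
    p=f["mtx"]@(f["R"]@np.asarray(X,float)+f["t"]); return p[:2]/p[2]
E
python3 - <<'E'
from h import *
f=dict(np.load("top0.npz")); im=f["frame"]
c=im[160:285,220:345]; cv2.imwrite("pics/c0.png",cv2.resize(c,None,fx=4.8,fy=4.8,interpolation=cv2.INTER_CUBIC))
m=(cv2.inRange(im,(165,165,165),(255,255,255)))
m[:165]=0;m[285:]=0;m[:,:236]=0;m[:,345:]=0
m=cv2.morphologyEx(m,cv2.MORPH_CLOSE,np.ones((15,15)))
cs,_=cv2.findContours(m,0,2);k=max(cs,key=cv2.contourArea)
r=cv2.minAreaRect(k);print(r)
for p in cv2.boxPoints(r): print(p,ray(f,p,.012).round(4))
E
```

```text
((284.1292724609375, 208.86041259765625), (85.28309631347656, 95.96749877929688), 87.79740142822266)
[234.54211 168.09453] [0.6691 0.1576 0.012 ]
[330.43872 164.4062 ] [ 0.6733 -0.0495  0.012 ]
[333.71643 249.6263 ] [ 0.4904 -0.0525  0.012 ]
[237.81982 253.31462] [0.4861 0.1499 0.012 ]
```

View pics/c0.png

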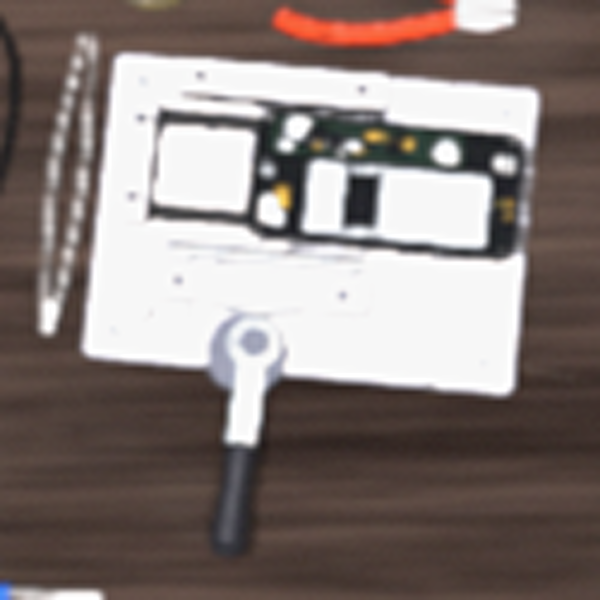

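The crop shows plate corners TL(115,54), TR(540,90), BR(514,395), BL(83,354). The phone runs from about x=255 to x=527, the stop face is at about x=155, and the lever goes from pivot (252,342) to its tip (230,545).

```bash
cat > pose.py <<'E'
from h import *
f=dict(np.load("top0.npz"))
P=lambda u,v,z: ray(f,((u+.5)/4.8-.5+220,(v+.5)/4.8-.5+160),z)
c=[P(*p,.012) for p in((115,54),(540,90),(514,395),(83,354))]
M=np.array([[64,95],[64,-95],[-72,-95],[-72,95]])/1e3
W=np.array(c)[:,:2]
mc,wc=M.mean(0),W.mean(0)
U,S,V=np.linalg.svd((M-mc).T@(W-wc)); R=(U@V).T
O=wc-R@mc; a=np.arctan2(R[1,0],R[0,0])
def w(x,y): return R@np.array([x,y])/1+O
def cl(X): return R.T@(np.asarray(X)[:2]-O)
E
python3 - <<'E'
from pose import *
print("O",O,"a",a,"res",(W-(M@R.T+O)).round(4).tolist())
for n,u,v,z in(("pivot",252,342,.038),("tip",230,548,.026),("gripstart",240,445,.026),("phone fr TR",527,145,.025),("BR",515,258,.025),("TL",262,110,.025),("BL",250,232,.025),("mid R",524,195,.025)):
    X=P(u,v,z);print(n,X.round(4),(cl(X)*1e3).round(1))
E
```

```text
O [0.58912728 0.04946517] a -0.10687902979685089 res [[-0.0002, 0.001], [0.0001, -0.0006], [-0.0005, -0.0007], [0.0006, 0.0004]]
pivot [0.5304 0.0749 0.038 ] [-61.1  19. ]
tip [0.4426 0.0859 0.026 ] [-149.6   20.6]
gripstart [0.4867 0.0814 0.026 ] [-105.3   20.8]
phone fr TR [ 0.6161 -0.0458  0.025 ] [ 36.9 -91.9]
BR [ 0.5661 -0.0395  0.025 ] [-13.4 -90.9]
TL [0.6339 0.071  0.025 ] [42.2 26.2]
BL [0.5797 0.0766 0.025 ] [-12.3  26. ]
mid R [ 0.5939 -0.044   0.025 ] [ 14.7 -92.5]
```

Clamp found at O=(0.589, 0.0495), yaw −0.107. The pivot checks to 1 mm. The phone's free end is at clamp y≈−92.5, so it needs about 41 mm of travel. The lever is near 0.02 rad. I'll shut the fingers, turn the tool to align with the clamp and move over to behind the phone.

Request:
{"name": "play_rows", "arguments": {"series": [[[0.02, -0.04, -0.008, 0, 0, 1.2, 0], [0.02, -0.04, -0.008, 0, 0, 1.2, 0], [0.02, -0.04, -0.008, 0, 0, 1.2, 0], [0.02, -0.04, -0.008, 0, 0, 1.2, 0], [0.02, -0.04, -0.008, 0, 0, 1.2, 0], [0.02, -0.04, -0.008, 0, 0, 1.2, 0], [0.02, -0.04, -0.008, 0, 0, 1.2, 0], [0.02, -0.04, -0.008, 0, 0, 1.2, 0], [0.02, -0.04, -0.008, 0, 0, 1.2, 0], [0.02, -0.04, -0.008, 0, 0, 1.2, 0]]]}}

```text
time: 1.1
tool_pos: [0.4589, 0.1671, 0.1507]
tool_rot: [-0.0, 0.108, 0.994, 0.0]
contact_force: [1.2, 0.6, 0.2]
gripper_width: 0.003
grasp_force: 0.0
```

Request:
{"name": "play_rows", "arguments": {"series": [[[0.022, -0.04, -0.008, 0, 0, 1.2, 0], [0.022, -0.04, -0.008, 0, 0, 1.2, 0], [0.022, -0.04, -0.008, 0, 0, 1.2, 0], [0.022, -0.04, -0.008, 0, 0, 1.2, 0], [0.022, -0.04, -0.008, 0, 0, 1.2, 0], [0.022, -0.045, -0.008, 0, 0, 0.4, 0], [0, 0, 0, 0, 0, 0, 0], [0, 0, 0, 0, 0, 0, 0]]]}}

```text
time: 1.9
tool_pos: [0.59, -0.0762, 0.1024]
tool_rot: [-0.001, 0.054, 0.999, 0.0]
contact_force: [-0.8, 0.2, -0.1]
gripper_width: 0.0
grasp_force: 0.0
```

```bash
cat > now.py <<'E'
import sys
from pose import *
from plant import manip
from scipy.spatial.transform import Rotation as Ro
s=manip.state(); q=s["tool_rot"]; A=Ro.from_quat(np.r_[q[1:],q[0]]).as_matrix()
print("t",s["time"],"tcp",s["tool_pos"].round(4),"clamp",(cl(s["tool_pos"])*1e3).round(1),"ydir-clamp",np.degrees(np.arctan2(A[1,1],A[0,1])-a).round(1),"z",A[:,2].round(3),"F",s["contact_force"].round(1),s["gripper_width"],"j",s["joint_pos"].round(2))
def snap(n,out,box=None,k=1):
    g=manip.grab_frame(n); np.savez(out+".npz",**g); im=g["frame"]
    if box: im=im[box[1]:box[3],box[0]:box[2]]
    cv2.imwrite("pics/"+out+".png",cv2.resize(im,None,fx=k,fy=k,interpolation=cv2.INTER_CUBIC)); return g
E
python3 - <<'E'
from now import *
snap("side","s1",(200,130,380,260),4)
d=w(.015,-.125)-s["tool_pos"][:2];print(d)
E
```

```text
t 1.9 tcp [ 0.59   -0.0762  0.1024] clamp [  14.2 -124.9] ydir-clamp 89.9 z [-0.002  0.001 -1.   ] F [-0.8  0.2 -0.1] 0.00017919944298636323 j [-0.25  0.1   1.79  0.    1.26 -1.72]
[ 0.00074479 -0.00019829]
```

View pics/s1.png

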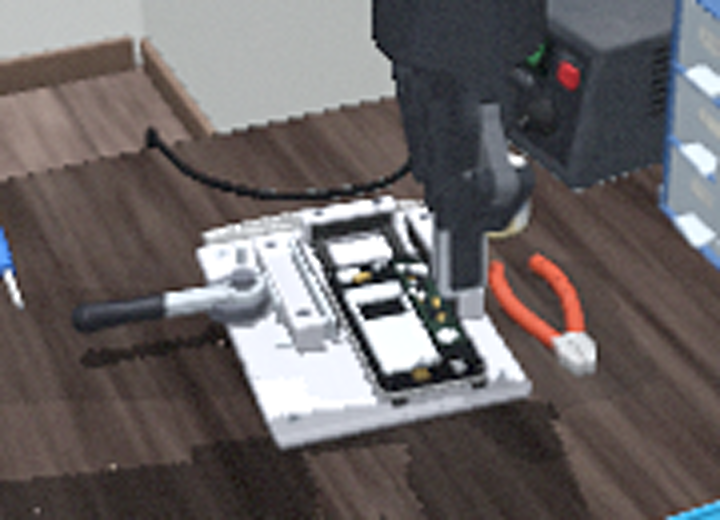

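Fingers shut and aligned behind the phone. The phone's free end is at roughly (380–480, 360–400) in this crop, with the path clear. Next I lower and start pushing along clamp +y.

Request:
{"name": "play_rows", "arguments": {"series": [[[0.001, 0, -0.03, 0, 0, 0, 0], [0, 0, -0.03, 0, 0, 0, 0], [0, 0, -0.015, 0, 0, 0, 0], [0, 0, -0.0095, 0, 0, 0, 0], [0, 0, 0, 0, 0, 0, 0], [0.0005, 0.005, 0, 0, 0, 0, 0], [0.0005, 0.005, 0, 0, 0, 0, 0], [0.0003, 0.003, 0, 0, 0, 0, 0], [0.0003, 0.003, 0, 0, 0, 0, 0], [0.0003, 0.003, 0, 0, 0, 0, 0]]]}}

```text
time: 2.95
tool_pos: [0.5936, -0.0562, 0.0194]
tool_rot: [0.0, 0.053, 0.999, -0.0]
contact_force: [-0.0, 0.1, 0.3]
gripper_width: -0.002
grasp_force: 0.0
```

Request:
{"name": "play_rows", "arguments": {"series": [[[0.0003, 0.003, 0, 0, 0, 0, 0], [0.0003, 0.003, 0, 0, 0, 0, 0], [0.0003, 0.003, 0, 0, 0, 0, 0], [0.0003, 0.003, 0, 0, 0, 0, 0], [0.0003, 0.003, 0, 0, 0, 0, 0], [0.0003, 0.003, 0, 0, 0, 0, 0], [0, 0, 0, 0, 0, 0, 0]]]}}

```text
time: 3.65
tool_pos: [0.5951, -0.038, 0.0189]
tool_rot: [-0.0, 0.053, 0.999, 0.0]
contact_force: [0.3, 0.2, -0.6]
gripper_width: 0.001
grasp_force: 0.0
```

```bash
python3 - <<'E'
from now import *
snap("side","s2",(230,150,350,250),6)
E
```

```text
t 3.65 tcp [ 0.5951 -0.038   0.0189] clamp [ 15.3 -86.3] ydir-clamp 90.1 z [-0.  0. -1.] F [ 0.3  0.2 -0.6] 0.0008652883983761616 j [-0.19  0.21  1.82  0.    1.11 -1.65]
```

View pics/s2.png

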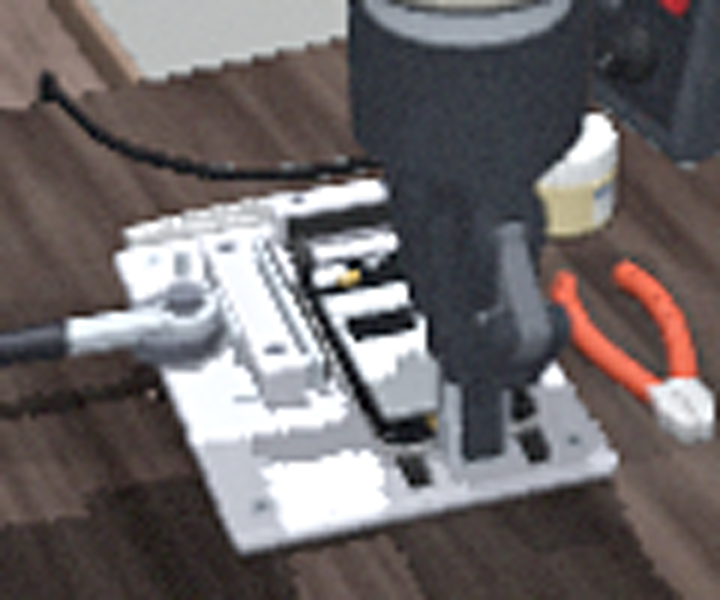

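The phone is moving: its free end is at about (410,440), with the bare strip ends showing behind it. I'll keep pushing and watch the force.

Request:
{"name": "play_rows", "arguments": {"series": [[[0.0003, 0.003, -0.001, 0, 0, 0, 0], [0.0003, 0.003, 0, 0, 0, 0, 0], [0.0003, 0.003, 0, 0, 0, 0, 0], [0.0003, 0.003, 0, 0, 0, 0, 0], [0.0003, 0.003, 0, 0, 0, 0, 0], [0.0002, 0.002, 0, 0, 0, 0, 0], [0, 0, 0, 0, 0, 0, 0]]]}}

```text
time: 4.4
tool_pos: [0.5972, -0.0211, 0.0183]
tool_rot: [0.0, 0.053, 0.999, 0.0]
contact_force: [0.5, -0.9, 4.6]
gripper_width: 0.0
grasp_force: 2.4
```

Request:
{"name": "play_rows", "arguments": {"series": [[[0.0002, 0.002, 0, 0, 0, 0, 0], [0.0001, 0.001, 0, 0, 0, 0, 0], [0.0001, 0.001, 0, 0, 0, 0, 0], [0, 0, 0, 0, 0, 0, 0]]]}}

```text
time: 4.8
tool_pos: [0.5975, -0.0176, 0.0183]
tool_rot: [0.0, 0.053, 0.999, -0.0]
contact_force: [0.0, -2.9, 4.8]
gripper_width: 0.002
grasp_force: 3.1
```

```bash
python3 - <<'E'
from now import *
E
```

```text
t 4.8 tcp [ 0.5975 -0.0176  0.0183] clamp [ 15.5 -65.8] ydir-clamp 90.1 z [ 0.001 -0.    -1.   ] F [ 0.  -2.9  4.8] 0.002096002278030566 j [-0.15  0.21  1.82 -0.    1.11 -1.62]
```

There's about 5 N of upward force, so the tip is rubbing on a strip. I'll raise it 1.5 mm and continue.

Request:
{"name": "play_rows", "arguments": {"series": [[[0, 0, 0.0015, 0, 0, 0, 0], [0.0001, 0.001, 0, 0, 0, 0, 0], [0.0001, 0.001, 0, 0, 0, 0, 0], [0.0001, 0.001, 0, 0, 0, 0, 0], [0, 0, 0, 0, 0, 0, 0]]]}}

```text
time: 5.3
tool_pos: [0.597, -0.014, 0.0189]
tool_rot: [-0.001, 0.053, 0.999, 0.0]
contact_force: [-1.0, -0.1, 1.3]
gripper_width: 0.002
grasp_force: 0.0
```

```bash
python3 - <<'E'
from now import *
snap("top","t3",(225,165,345,255),6)
E
```

```text
t 5.3 tcp [ 0.597  -0.014   0.0189] clamp [ 14.6 -62.2] ydir-clamp 90.1 z [-0.001  0.001 -1.   ] F [-1.  -0.1  1.3] 0.0015159008333847264 j [-0.15  0.21  1.82  0.    1.11 -1.61]
```

View pics/t3.png

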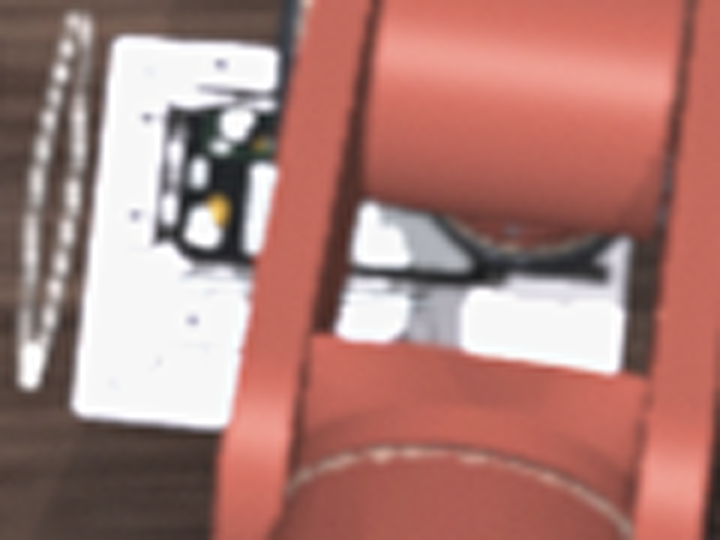

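The phone's end is at about x=182 and the stop face at about x=165, so roughly 6–7 mm remain.

Request:
{"name": "play_rows", "arguments": {"series": [[[0.0002, 0.001, 0, 0, 0, 0, 0], [0.0002, 0.001, 0, 0, 0, 0, 0], [0.0002, 0.001, 0, 0, 0, 0, 0], [0.0001, 0.001, 0, 0, 0, 0, 0], [0.0001, 0.001, 0, 0, 0, 0, 0], [0, 0, 0, 0, 0, 0, 0]]]}}

```text
time: 5.95
tool_pos: [0.5982, -0.0101, 0.0194]
tool_rot: [-0.0, 0.053, 0.999, -0.001]
contact_force: [-0.4, -4.1, 0.1]
gripper_width: -0.004
grasp_force: 2.0
```

Request:
{"name": "play_rows", "arguments": {"series": [[[0.0001, 0.001, 0, 0, 0, 0, 0], [0.0001, 0.001, 0, 0, 0, 0, 0], [0, 0, 0, 0, 0, 0, 0]]]}}

```text
time: 6.25
tool_pos: [0.5982, -0.0099, 0.0194]
tool_rot: [-0.0, 0.053, 0.999, -0.002]
contact_force: [-2.4, -10.6, 0.4]
gripper_width: -0.0
grasp_force: 5.2
```

It stalled with 10.6 N, which suggests it's home. I'll retreat back and up and check.

Request:
{"name": "play_rows", "arguments": {"series": [[[-0.0003, -0.003, 0, 0, 0, 0, 0], [-0.0005, -0.005, 0, 0, 0, 0, 0], [-0.001, -0.01, 0, 0, 0, 0, 0], [0, 0, 0.02, 0, 0, 0, 0], [0, 0, 0.03, 0, 0, 0, 0], [-0.02, -0.02, 0.02, 0, 0, 0, 0], [-0.04, -0.025, 0, 0, 0, 0, 0], [-0.04, -0.025, 0, 0, 0, 0, 0], [-0.04, -0.02, 0, 0, 0, 0, 0], [0, 0, 0, 0, 0, 0, 0]]]}}

```text
time: 7.25
tool_pos: [0.4523, -0.1164, 0.0879]
tool_rot: [-0.002, 0.055, 0.999, 0.0]
contact_force: [-0.1, -0.3, 0.2]
gripper_width: 0.001
grasp_force: 0.0
```

```bash
python3 - <<'E'
from now import *
snap("top","t4",(220,160,345,285),4.8)
E
```

```text
t 7.25 tcp [ 0.4523 -0.1164  0.0879] clamp [-118.4 -179.5] ydir-clamp 89.9 z [-0.003  0.001 -1.   ] F [-0.1 -0.3  0.2] 0.001037647044977848 j [-0.41 -0.2   2.1  -0.    1.24 -1.87]
```

View pics/t4.png

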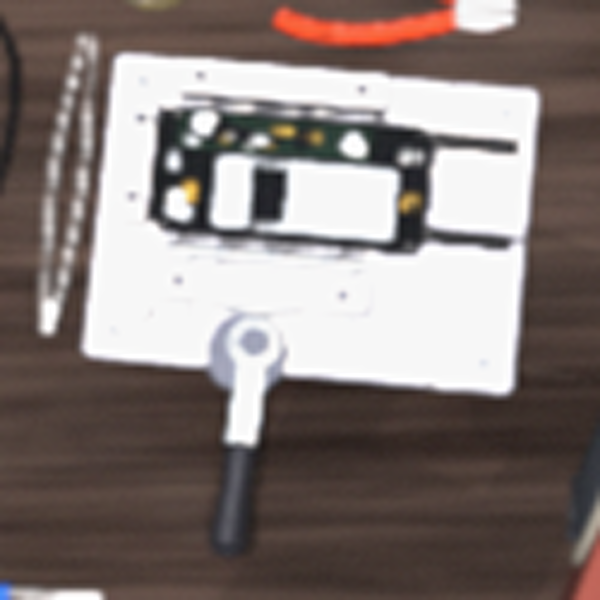

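The phone's end sits flush with the stop: the dark edge is at (160,110)–(152,220) and its free end is at about x=428. Now I plan the lever arc, with the finger behind the grip and turning with it.

```bash
python3 - <<'E'
from now import *
def pt(th,r,d):
    return w(*(np.array([-.061,.018])+r*np.array([-np.cos(th),np.sin(th)])-d*np.array([np.sin(th),np.cos(th)])))
c=s["tool_pos"][:2]; p=pt(0,.07,.04); print("approach",(p-c).round(4)); c=p
p=pt(0,.07,.014); print("contact",(p-c).round(4)); c=p
for k in range(1,17):
    p=pt(.1*k,.07,.014); d=(p-c).round(4); print(k,d.tolist()); c=c+d
E
```

```text
t 7.3 tcp [ 0.4546 -0.1161  0.0888] clamp [-116.1 -179. ] ydir-clamp 89.9 z [-0.     0.001 -1.   ] F [ 1.   0.2 -0.4] -0.0014370634627539078 j [-0.41 -0.19  2.1   0.    1.24 -1.87]
approach [0.0019 0.1577]
contact [0.0028 0.0259]
1 [-0.0003, 0.0071]
2 [0.0004, 0.0072]
3 [0.0012, 0.007]
4 [0.0018, 0.0069]
5 [0.0025, 0.0067]
6 [0.0032, 0.0064]
7 [0.0038, 0.006]
8 [0.0043, 0.0057]
9 [0.0049, 0.0051]
10 [0.0055, 0.0047]
11 [0.0058, 0.0041]
12 [0.0062, 0.0035]
13 [0.0066, 0.0028]
14 [0.0068, 0.0022]
15 [0.0069, 0.0015]
16 [0.0071, 0.0008]
```

Request:
{"name": "play_rows", "arguments": {"series": [[[0, 0.04, 0, 0, 0, 0, 0], [0.001, 0.04, 0, 0, 0, 0, 0], [0.001, 0.04, 0, 0, 0, 0, 0], [0, 0.038, 0, 0, 0, 0, 0], [0, 0, -0.03, 0, 0, 0, 0], [0, 0, -0.025, 0, 0, 0, 0], [0, 0, -0.013, 0, 0, 0, 0], [0, 0, 0, 0, 0, 0, 0]]]}}

```text
time: 8.1
tool_pos: [0.4575, 0.043, 0.0196]
tool_rot: [-0.002, 0.053, 0.999, 0.0]
contact_force: [-0.5, -0.0, 0.0]
gripper_width: 0.003
grasp_force: 0.0
```

Request:
{"name": "play_rows", "arguments": {"series": [[[0.001, 0.009, 0, 0, 0, 0, 0], [0.001, 0.009, 0, 0, 0, 0, 0], [0.0005, 0.004, 0, 0, 0, 0, 0], [0.0003, 0.004, 0, 0, 0, 0, 0], [0, 0.0036, 0, 0, 0, -2.9, 0], [-0.0002, 0.0036, 0, 0, 0, -2.9, 0], [0.0002, 0.0036, 0, 0, 0, -2.9, 0], [0.0002, 0.0036, 0, 0, 0, -2.9, 0]]]}}

```text
time: 8.9
tool_pos: [0.4629, 0.0829, 0.0225]
tool_rot: [0.001, 0.154, 0.988, -0.0]
contact_force: [1.3, -1.9, 1.1]
gripper_width: -0.007
grasp_force: 0.9
```

```bash
python3 - <<'E'
from now import *
X=cl(s["tool_pos"])*1e3-[-61,18]; print("th",.2, X, np.hypot(*X))
E
```

```text
t 8.9 tcp [0.4629 0.0829 0.0225] clamp [-129.1   19.8] ydir-clamp 78.4 z [ 0.003 -0.001 -1.   ] F [ 1.3 -1.9  1.1] -0.006544352478167541 j [ 0.02 -0.09  2.13 -0.    1.1  -1.24]
th 0.2 [-68.12743597   1.82225164] 68.15180212884779
```

The finger is in contact at about 2 N, as expected. I'll continue round the arc.

Request:
{"name": "play_rows", "arguments": {"series": [[[0.0012, 0.007, 0, 0, 0, -5.7, 0], [0.0018, 0.0069, 0, 0, 0, -5.7, 0], [0.0025, 0.0067, 0, 0, 0, -5.7, 0], [0.0032, 0.0064, 0, 0, 0, -5.7, 0], [0.0038, 0.006, 0, 0, 0, -5.7, 0], [0.0043, 0.0057, 0, 0, 0, -5.7, 0], [0.0049, 0.0051, 0, 0, 0, -5.7, 0], [0.0055, 0.0047, 0, 0, 0, -5.7, 0], [0, 0, 0, 0, 0, 0, 0]]]}}

```text
time: 9.8
tool_pos: [0.4897, 0.132, 0.0221]
tool_rot: [0.0, 0.524, 0.852, 0.0]
contact_force: [-0.6, 0.1, 0.6]
gripper_width: 0.001
grasp_force: 0.0
```

Request:
{"name": "play_rows", "arguments": {"series": [[[0.0058, 0.0041, 0, 0, 0, -5.7, 0], [0.0062, 0.0035, 0, 0, 0, -5.7, 0], [0.0066, 0.0028, 0, 0, 0, -5.7, 0], [0.0068, 0.0022, 0, 0, 0, -5.7, 0], [0, 0, 0, 0, 0, 0, 0]]]}}

```text
time: 10.3
tool_pos: [0.5146, 0.1442, 0.0216]
tool_rot: [0.0, 0.682, 0.732, 0.0]
contact_force: [-0.1, -0.6, -0.7]
gripper_width: -0.002
grasp_force: 0.0
```

```bash
python3 - <<'E'
from now import *
X=cl(s["tool_pos"])*1e3-[-61,18]; print(X)
snap("side","s5",(200,130,350,250),5)
E
```

```text
t 10.3 tcp [0.5146 0.1442 0.0216] clamp [-84.2  86.2] ydir-clamp 10.2 z [ 0.  0. -1.] F [-0.1 -0.6 -0.7] -0.0022741185749209558 j [0.13 0.07 1.97 0.   1.1  0.06]
[-23.16332444  68.21751599]
```

View pics/s5.png

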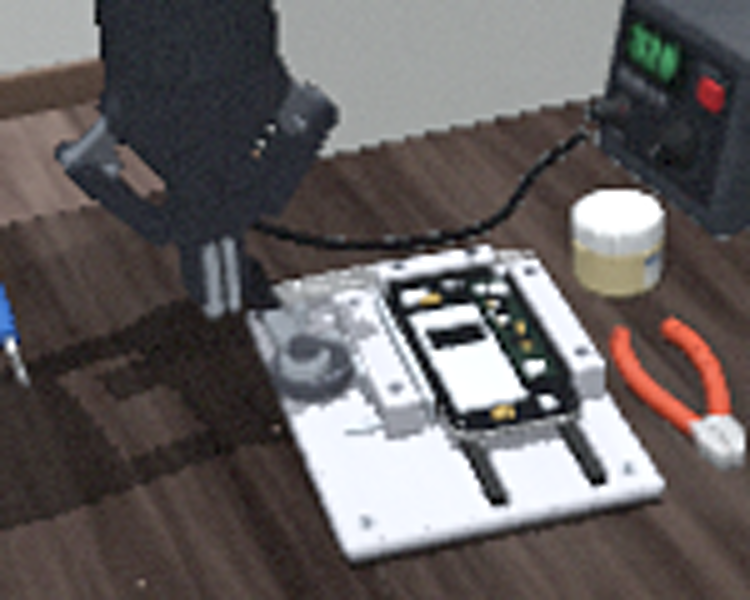

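The lever is following, with the grip just behind the fingers near (260,290). The phone is still home. I'll finish the push until the force rises at the stop pin.

Request:
{"name": "play_rows", "arguments": {"series": [[[0.004, 0.0008, 0, 0, 0, -3.5, 0], [0.0035, 0.0005, 0, 0, 0, -3.5, 0], [0.002, 0, 0, 0, 0, -3, 0], [0, 0, 0, 0, 0, 0, 0]]]}}

```text
time: 10.75
tool_pos: [0.5221, 0.146, 0.0211]
tool_rot: [-0.002, 0.743, 0.67, -0.001]
contact_force: [-5.0, 2.9, 3.8]
gripper_width: 0.001
grasp_force: 2.6
```

Request:
{"name": "play_rows", "arguments": {"series": [[[0.001, 0, 0, 0, 0, 0, 0], [0.001, 0, 0, 0, 0, 0, 0], [0, 0, 0, 0, 0, 0, 0]]]}}

```text
time: 11.05
tool_pos: [0.5224, 0.1461, 0.0209]
tool_rot: [-0.003, 0.742, 0.67, -0.002]
contact_force: [-9.6, 2.3, 7.0]
gripper_width: -0.0
grasp_force: 5.8
```

```bash
python3 - <<'E'
from now import *
X=cl(s["tool_pos"])*1e3-[-61,18]; print(X)
E
```

```text
t 11.05 tcp [0.5224 0.1461 0.0209] clamp [-76.6  88.9] ydir-clamp 0.3 z [-0.008  0.001 -1.   ] F [-9.6  2.3  7. ] -0.00019889544207653655 j [0.13 0.09 1.95 0.   1.11 0.24]
[-15.64326601  70.94755238]
```

Request:
{"name": "play_rows", "arguments": {"series": [[[0.001, 0, 0, 0, 0, 0, 0], [0.001, 0, 0, 0, 0, 0, 0], [0, 0, 0, 0, 0, 0, 0]]]}}

```text
time: 11.35
tool_pos: [0.5228, 0.1461, 0.0208]
tool_rot: [-0.004, 0.742, 0.67, -0.004]
contact_force: [-14.9, 2.6, 11.9]
gripper_width: 0.002
grasp_force: 9.2
```

Request:
{"name": "play_rows", "arguments": {"series": [[[-0.004, 0, 0, 0, 0, 0, 0], [-0.008, 0, 0, 0, 0, 0, 0], [-0.015, 0, 0.005, 0, 0, 0, 0], [-0.01, 0, 0.03, 0, 0, 0, 0], [0, 0.03, 0.03, 0, 0, 0, 0], [0, 0.04, 0.02, 0, 0, 0, 0], [0, 0.045, 0, 0, 0, 0, 0], [0, 0.045, 0, 0, 0, 0, 0], [0, 0, 0, 0, 0, 0, 0]]]}}

```text
time: 12.25
tool_pos: [0.4903, 0.3094, 0.1071]
tool_rot: [-0.0, 0.741, 0.671, 0.001]
contact_force: [-0.7, 0.6, 1.3]
gripper_width: -0.004
grasp_force: 0.0
```

```bash
python3 - <<'E'
from now import *
snap("top","t6",(220,160,345,285),4.8)
E
```

```text
t 12.25 tcp [0.4903 0.3094 0.1071] clamp [-126.  248.] ydir-clamp 0.5 z [ 0.002  0.002 -1.   ] F [-0.7  0.6  1.3] -0.003944401034035944 j [0.43 0.05 1.83 0.   1.26 0.53]
```

View pics/t6.png

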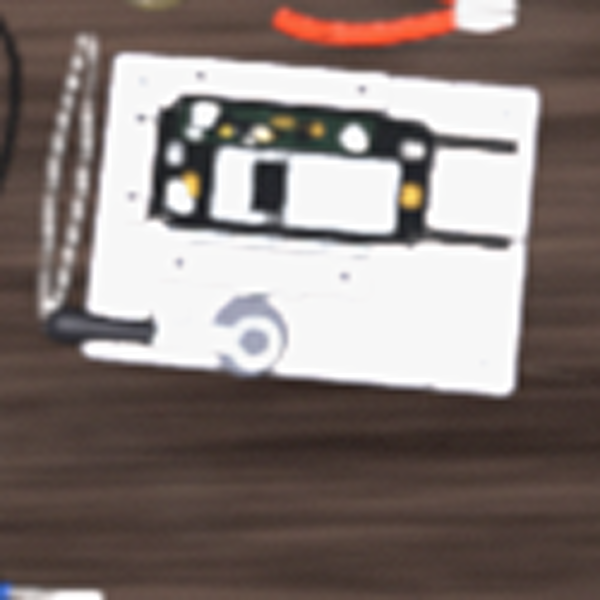

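The lever lies along the clamp's front (tip about (52,325), grip start (152,328)), and the phone is pressed to the rear jaw with its end at the stop line. A quick numeric check comes before handing in.

```bash
python3 - <<'E'
from pose import *
for n,u,v,z in(("tip",60,324,.026),("gripstart",150,328,.026),("TR",430,125,.025),("BR",420,240,.025)):
    print(n,(cl(P(u,v,z))*1e3).round(1))
for y in(-52,-54): print(y,[((proj(f,[*w(x/1e3,y/1e3),.025])-[220,160])*4.8).round(0).tolist() for x in(45,-13)])
a,b=[cv2.cvtColor(np.load(n+".npz")["frame"],6) for n in("t4","t6")]
X=cl(P(60,324,.026))-[-.061,.018];print("th",np.arctan2(X[1],-X[0]))
E
```

```text
tip [-60.  104.6]
gripstart [-58.2  65.2]
TR [ 42.1 -48.4]
BR [ -9.2 -48.7]
-52 [[437.0, 117.0], [425.0, 247.0]]
-54 [[441.0, 118.0], [429.0, 248.0]]
th 1.5823181746046098
```

```bash
python3 -c "
from plant import manip
print(manip.job_done())"
```

```text
the job is handed in; nothing more can be done
None
```

The phone is home against the end stop and the cam lever is fully closed (measured at about 1.58 rad), with the jaws holding the phone and nothing else touched; the job was handed in at about 12 s on the robot's clock.

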